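# Load the cell into the bench scale

## Task

The bench scale's pan is off and its cell bay is open: load the larger of the two cells into it. Push the flat end of the cell against the coil spring first, then press the end with the small nub down until the cell lies level and fully home on the bay floor, held by the spring with its nub against the plain contact, and let go. Leave the smaller cell, the cover, the jars and the screwdriver where they are.

Things in the scene. Friction and masses are not known exactly. Their poses are not given: they have to be found in the camera images.
- bay (a point): Middle of the floor of the scale's open cell bay: a pocket 20 mm deep, 37 mm wide, its floor 30 mm above the bench. Site x (level) runs along the bay from the plain contact to the spring, y across, z up. The plain contact is the pocket's end wall at x = -30.5 mm; the wall behind the spring is at x = +40.5 mm. The spring is on the side far from the robot, give or take 0.4 rad of yaw.
- scale: White bench scale without its pan, fixed on the bench. Origin on the bench right under bay, same axes. Flat deck 50 mm above the bench, from x = -115 to +105 mm and y = -100 to +100 mm, cut only by the bay. Four pan posts, 14 mm thick, stand 16 mm above the deck at x = +-81, y = +-78 mm. Its plastic and the cells' jackets are smooth (friction about 0.4).
- spring (a joint): Compression of the coil spring contact, in m: 0 when free, grows as its disc is pushed towards bay +x, stop at 0.012. About 1 N to start moving it, plus 0.45 N per mm. A seated cell compresses it by 6 mm.
- spring_disc (a point): Centre of the front face of the spring's steel contact disc, 14 mm in diameter, facing bay -x, 16.5 mm above the bay floor. Free, its face is at bay x = +24.5 mm, so the free gap to the plain contact is 55 mm, shorter than the cell.
- cell_center (a point): Centre of the larger cell: dark steel cylinder 33 mm in diameter, 61 mm long, about 0.14 kg. Its x axis runs along the cell towards the nub end; the flat end is at x = -30.5 mm. It starts lying level, any way round, in one of two identical rests, its axis 20.5 mm above the bench.
- cell_nub (a point): Tip of the larger cell's nub, 30.5 mm from its centre; same axes as cell_center. The nub is 10 mm in diameter and 3 mm long, so the barrel's shoulder is 27.5 mm from the centre.
- rest_a: Grey rest under the larger cell (its twin holds the smaller one), fixed. Origin on the bench under its middle, x along the cell. Two saddles, 9 mm high and 44 mm across, 16 to 26 mm either side of the middle; fingers fit between them.
- small_cell_center (a point): Centre of the smaller cell, 26 mm in diameter, 50 mm long, lying in the other rest; the wrong size, leave alone. Its x axis points to its own nub end.
- cover: the bay's loose white plastic cover, 74 x 42 x 7 mm, lying on the bench on the robot's side; leave alone. Origin: centre of its underside.
- jar_a: closed ingredient jar with white lid, 64 mm diameter, 95 mm tall, standing on the bench; leave alone. Origin: centre of its underside.
- jar_b: second closed ingredient jar, same size; leave alone. Origin: centre of its underside.
- screwdriver: screwdriver 130 mm long lying on the bench; leave alone. Origin: under its middle.
There are look-alikes about, which are no part of the job. Leave any pink or purple look-alike of the part that bears cell_center alone.

How it is judged:
By the outcome, as a careful person would: the job done as asked, in the order asked, and still so for the second after the job is handed in, with the robot touching nothing.
It also fails if it takes over 58 s, if anything falls off the work surface, if the arm or the gripper's body presses on something with over 40 N, if the wrist force passes 120 N, or if a joint passes its speed limit or range.

## Robot

A 6-joint arm with a two-finger parallel gripper is mounted at the origin on the work surface. World frame = base frame: x ahead of the robot, y to its left, z up, the work surface at z = 0. Lengths are in mm, angles in rad, forces in N, time in s.
With the tool pointing down it reaches from about 350 to 875 mm from the base axis. Payload 4.2 kg.
Tool frame: the origin (TCP) lies midway between the tips of the shut fingers; the grasp point (between the pads) lies 19 mm behind it; z points along the fingers, y is the direction in which the jaws open and shut (so a half turn about z gives the same grasp; the last joint's range is limited). The gripper opens to 85 mm and grips with 20 to 120 N. Pads are 22 mm wide; open, the fingers measure 114 mm over their backs; the gripper's body (76 mm by 85 mm) begins 54 mm behind the grasp point. The pads swing forward as they close: fully open they stand 13 mm farther back than shut.
Start: joints at [-0.992, 0.385, 0.008, 0, -1.194, -0.259], TCP at [196.501, -593.285, 231.312] pointing down, gripper open.
Joint ranges: [-3.14, 3.14], [-1.21, 2.06], [-1.07, 1.41], [-3.16, 2.05], [-2.99, -0.16], [-3.1, 3.1]. Speed limits (rad/s): [2.79, 2.79, 3.14, 3.14, 3.14, 3.14].

## Interface

Orientations are given as a rotation vector (axis times angle).
In Python, from workcell import * gives the robot as it stands.
- The arm moves only by the shell command python3 -m creep 'ROWS'. ROWS is JSON, a list that holds one entry, the list of rows, each a list of 7 numbers: the opening, from 0 (shut) to 1 (fully open), then the shift along the world's x, y, z in units of 50 mm (1.0 is 50 mm), then the turn, a rotation vector about the world's x, y, z in rad. A call has 1 to 8 rows; each row is the pose to reach, as a shift and turn from the pose commanded when the call began; what a row does not reach only later rows make up. A row lasts 1/10 s, in which the tool goes at most 50 mm and 8.59 degrees, less where a joint would pass 70% of its speed; a pose out of reach is approached as far as the arm can. A call with a gripper value outside its range is refused whole. The fingers move at their own pace and stop on an object; the grip force is fixed at half the most. Time passes only in rows, so rows that repeat a pose let the fingers close. It gives the time, the measured TCP pose, the force and the opening at its end, in the units of the state.
- read_state(): the state, without advancing time (a new reading comes with each control period).
- read_camera(name): name is "scene" or "top" or "wrist"; returns the picture (480x640x3 uint8, red, green, blue); there is no depth.
- camera_params(name): a dict with "mtx" (3x3 intrinsics, pixels), "R" (3x3) and "t" (3): a world point X has camera coordinates R X + t; the wrist camera has in their place "tool_from_camera" (4x4, takes a point from camera to tool coordinates, whose origin is the TCP and whose axes are the flange's). Camera axes: x right, y down, z forward; pixel columns grow to the right and rows downward; lengths in mm; the calibration is good to about 2 mm. A picture is of the moment at which its call begins: read the wrist's pose just before it. camera_params takes no time and is no camera call.
- hand_in(): hands the job in, once; it reports no verdict.
Trained networks look in the newest picture that a camera, given by its name, has taken for a name from the list of things; names that differ only in an ending like _2 or _b are one class to them, and where a whole thing is asked for, a point or a joint stands for the part that bears it (a point fixed in the world has none). Each returns a list of dicts, best first, with "score" (0 to 1); they miss things now and then, are a little off and sometimes report something else, mostly with a low value. They report only what shows in the picture. A call takes as long as a camera call. They do not tell look-alikes from the thing itself.
- outline_of(camera, target): "pixels" (480x640 bool, what is visible of it) and "extent" ([left, top, right, bottom] in pixels, round what is visible of it).
- place_of(camera, target): "xy" ([column, row] in pixels: a listed point, or the origin of a listed thing).
The state is a dict: "time": time; "joint_pos": joint angles; "qd": joint speeds; "joint_torque": joint torques, N m; "tcp_pos": TCP position; "eef_rot": TCP orientation; "force": force on the tool from outside, world axes, zero at the start; "wrist_torque": the same for the moment, N m; "gripper_width": finger opening in mm.
Only numpy, scipy, OpenCV 4.12 (cv2) and the standard library are available. Lean on these libraries where they do the work, as an engineer would, in place of code of your own. Each camera call takes 0.05 s, during which the arm holds its last target. There are 200 camera calls.

## Working session

There is one attempt and no reset: what is moved stays moved. The work goes in short steps, Python scripts to look and compute and a shell command to move; the robot and the scene stay as the last step left them, time stands still between calls to the robot, and variables do not carry over. Pictures are saved under pics/ and viewed, about 8 in all and at most 12, crops included, and the job is handed in when it is done.

```bash
mkdir -p pics; ls; cat > h.py <<'E'
from workcell import *
import numpy as np, cv2
from scipy.spatial.transform import Rotation as Ro
def ray(cam,uv,st=None):
    p=camera_params(cam); K=np.array(p["mtx"]); d=np.linalg.inv(K)@np.array([uv[0],uv[1],1.])
    if "R" in p:
        R=np.array(p["R"]);t=np.array(p["t"]); return -R.T@t, R.T@d
    T=np.array(p["tool_from_camera"]); Rt=Ro.from_rotvec(st["eef_rot"]).as_matrix()
    return Rt@T[:3,3]+np.array(st["tcp_pos"]), Rt@T[:3,:3]@d
def at(cam,uv,z,st=None):
    o,d=ray(cam,uv,st); return o+d*(z-o[2])/d[2]
def px(cam,X,st=None):
    p=camera_params(cam);K=np.array(p["mtx"])
    if "R" in p: c=np.array(p["R"])@X+np.array(p["t"])
    else:
        T=np.array(p["tool_from_camera"]); Rt=Ro.from_rotvec(st["eef_rot"]).as_matrix()
        c=T[:3,:3].T@(Rt.T@(np.array(X)-st["tcp_pos"])-T[:3,3])
    q=K@c; return q[:2]/q[2]
def save(cam,n,crop=None,s=1):
    im=read_camera(cam)[:,:,::-1]
    if crop: l,t,r,b=crop; im=im[t:b,l:r]
    im=cv2.resize(np.ascontiguousarray(im),None,fx=s,fy=s,interpolation=cv2.INTER_CUBIC); cv2.imwrite(f"pics/{n}.png",im)
E
python3 - <<'E'
from h import *
np.set_printoptions(precision=1,suppress=True)
s=read_state();print(s)
Z=dict(bay=30,spring_disc=46.5,cell_center=20.5,cell_nub=20.5,small_cell_center=17,rest_a=0,scale=0,cover=0,jar_a=0,screwdriver=0)
for c in("top","scene"):
    save(c,c+"0")
    print(c,{k:np.round(v,1).tolist() for k,v in camera_params(c).items()})
    for k,z in Z.items():
        for r in place_of(c,k)[:4]: print(c,k,round(r["score"],2),np.array(r["xy"]),at(c,r["xy"],z))
E
```

```text
pics
{'time': 0.0, 'joint_pos': array([-1. ,  0.4,  0. , -0. , -1.2, -0.3]), 'qd': array([-0.,  0.,  0.,  0., -0., -0.]), 'joint_torque': array([  0. , -39.2,  18.8,   4.2,  -0. ,   0. ]), 'tcp_pos': array([ 196.3, -592.8,  230.2]), 'eef_rot': array([ 0.5, -3.1, -0. ]), 'force': array([-0.8,  0.2,  0.1]), 'wrist_torque': array([-0.,  0., -0.]), 'gripper_width': 85.74670216080474}
top {'mtx': [[599.9, 0.0, 316.7], [0.0, 599.9, 239.1], [0.0, 0.0, 1.0]], 'R': [[-0.0, -1.0, 0.0], [-1.0, 0.0, -0.1], [0.1, -0.0, -1.0]], 't': [-17.0, 517.4, 1170.5]}
top bay 0.92 [292.2 201.4] [594.2  16.2  30. ]
top spring_disc 0.63 [291. 195.] [604.2  17.7  46.5]
top cell_center 0.97 [443.7 217.1] [ 555.4 -289.    20.5]
top cell_center 0.84 [495.7 294. ] [ 397.9 -384.8   20.5]
top cell_center 0.66 [446.7 274.7] [ 438.9 -289.1   20.5]
top cell_nub 0.97 [450.6 230.5] [ 527.8 -301.6   20.5]
top cell_nub 0.79 [487.3 304. ] [ 378.5 -366.9   20.5]
top cell_nub 0.75 [451.8 259.8] [ 468.5 -300.9   20.5]
top cell_nub 0.21 [200.4 325.5] [351.6 204.   20.5]
top small_cell_center 0.75 [152.3 278.2] [448.  300.6  17. ]
[... 787 characters left out ...]
 [180.9 335.6] [ 408.8 -393.8   20.5]
scene cell_nub 0.88 [228.  321.7] [ 470.8 -308.7   20.5]
scene cell_nub 0.86 [249.1 329.9] [ 528.1 -311.1   20.5]
scene cell_nub 0.67 [177.5 327.3] [ 384.  -375.1   20.5]
scene cell_nub 0.26 [224.9 318.4] [ 457.7 -302.2   20.5]
scene small_cell_center 0.72 [341.3 208.4] [451.8 296.9  17. ]
scene rest_a 0.6 [226.6 316.9] [ 440.7 -275.3    0. ]
scene rest_a 0.57 [228.3 322.3] [ 455.7 -289.7    0. ]
scene scale 0.62 [338.2 269.6] [580.5  16.5   0. ]
scene scale 0.55 [352.8 253.9] [581.3 102.7   0. ]
scene jar_a 0.89 [434.8 226.3] [727.7 346.4   0. ]
scene jar_a 0.8 [302.9 370. ] [ 681.  -347.3    0. ]
scene screwdriver 0.78 [295.3 215.7] [335.2 222.    0. ]
```

```bash
python3 -c "
import cv2,numpy as np
a=cv2.imread('pics/top0.png');b=cv2.imread('pics/scene0.png');cv2.imwrite('pics/x.png',a)"
```

```text
(no output)
```

View pics/top0.png

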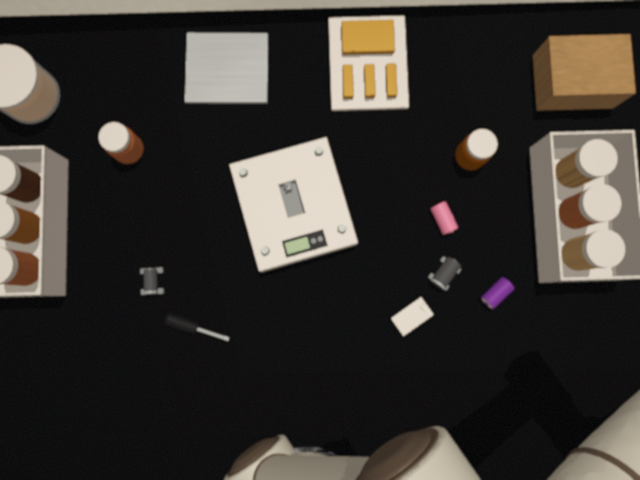

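View pics/scene0.png

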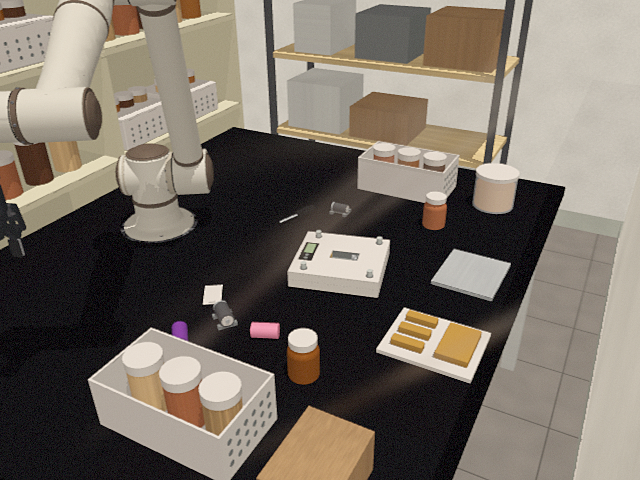

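The candidates for the larger cell, in the top view, are:
- Pink cylinder at (444,217): a look-alike.
- Purple cylinder at (496,294): a look-alike.
- Dark cell in a rest at (447,272): looks larger.
- Dark cell in a rest at (152,280): looks smaller.

I choose (447,272) and will check it in a close crop from the wrist camera. The scale's bay is at (292,200) with its spring on the far side.

```bash
python3 -m creep '[[[1,0.6,0.75,0,0,0,0.15],[1,1.2,1.5,0,0,0,0.3],[1,1.8,2.25,0,0,0,0.45],[1,2.4,3,0,0,0,0.6],[1,3,3.75,0,0,0,0.75],[1,3.6,4.5,0,0,0,0.9],[1,4.2,5.2,0,0,0,1.05],[1,4.6,5.9,0,0,0,1.2]]]'
python3 -m creep '[[[1,0,0,0,0,0,0.14],[1,0,0,0,0,0,0.28],[1,0,0,0,0,0,0.42],[1,0,0,0,0,0,0.56],[1,0,0,0,0,0,0.7],[1,0,0,0,0,0,0.85],[1,0,0,0,0,0,1.0],[1,0,0,0,0,0,1.0]]]'
python3 - <<'E'
from h import *
np.set_printoptions(precision=2,suppress=True)
s=read_state();print(s)
print(camera_params("wrist"))
save("wrist","w1")
for k,z in dict(cell_center=20.5,cell_nub=20.5,rest_a=0).items():
    for r in place_of("wrist",k)[:4]: print(k,round(r["score"],2),np.array(r["xy"]),at("wrist",r["xy"],z,s))
E
```

```text
time: 1.9
tcp_pos: [428.2, -296.6, 231.6]
eef_rot: [-2.172, 2.269, -0.002]
force: [0.6, -0.3, 0.4]
gripper_width: 85.2
time: 2.7
tcp_pos: [426.5, -298.3, 231.4]
eef_rot: [2.991, -0.961, 0.0]
force: [0.3, 0.3, -0.7]
gripper_width: 85.2
{'time': 2.7, 'joint_pos': array([-0.3 ,  0.21, -0.25,  0.  , -1.12,  1.25]), 'qd': array([-0.  ,  0.  ,  0.  ,  0.  , -0.  , -0.11]), 'joint_torque': array([  0.01, -29.35,  18.24,   4.06,   0.  ,   0.55]), 'tcp_pos': array([ 426.52, -298.28,  231.43]), 'eef_rot': array([ 2.99, -0.96,  0.  ]), 'force': array([ 0.33,  0.29, -0.68]), 'wrist_torque': array([0.01, 0.02, 0.02]), 'gripper_width': 85.19607561450923}
{'mtx': array([[396.98,   0.  , 319.71],
       [  0.  , 396.98, 236.96],
       [  0.  ,   0.  ,   1.  ]]), 'tool_from_camera': array([[  -0.  ,   -0.95,   -0.32,   81.94],
       [   1.  ,   -0.  ,   -0.  ,    0.68],
       [   0.  ,   -0.32,    0.95, -143.51],
       [   0.  ,    0.  ,    0.  ,    1.  ]])}
cell_center 0.91 [422.5 162.2] [ 400.13 -392.02   20.5 ]
cell_center 0.82 [300.5 187.9] [ 444.68 -290.55   20.5 ]
cell_center 0.75 [226.1  85.2] [ 550.65 -291.87   20.5 ]
cell_nub 0.97 [301.9 154.5] [ 467.87 -309.3    20.5 ]
cell_nub 0.94 [408.4 198.7] [ 379.24 -364.51   20.5 ]
cell_nub 0.88 [257.8 104.6] [ 523.17 -303.77   20.5 ]
```

View pics/w1.png

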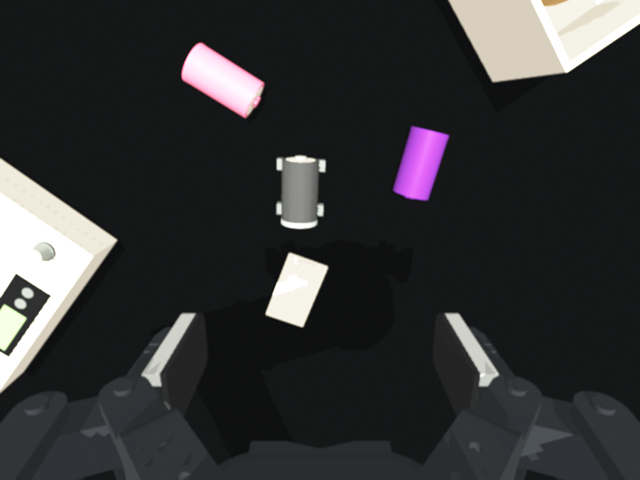

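```bash
python3 - <<'E'
from h import *
np.set_printoptions(precision=2,suppress=True)
s=read_state()
save("wrist","w2",(250,130,350,250),5)
for r in outline_of("wrist","cell_center"):
    m=r["pixels"].astype(np.uint8); 
    if not m[188,300]: continue
    c=cv2.findContours(m,0,1)[0]; c=max(c,key=cv2.contourArea)
    (x,y),wh,a=cv2.minAreaRect(c); b=cv2.boxPoints(((x,y),wh,a)); print(r["score"],r["extent"],x,y,wh,a)
    for q in b: print(q,at("wrist",q,20.5,s))
for n,z in(("top",0),("wrist",0)):
    for r in place_of(n,"rest_a")[:4]: print(n,r["score"],r["xy"],at(n,r["xy"],z,s))
E
```

```text
0.8 [281.5, 154.3, 319.4, 226.7] 298.78668212890625 191.0321807861328 (37.563262939453125, 72.10247039794922) 1.432096242904663
[279.11 226.6 ] [ 426.99 -252.53   20.5 ]
[280.91 154.52] [ 478.57 -294.37   20.5 ]
[318.46 155.46] [ 458.57 -320.69   20.5 ]
[316.66 227.54] [ 405.74 -280.4    20.5 ]
top 0.51 [445.2, 269.4] [ 450.76 -291.1     0.  ]
```

View pics/w2.png

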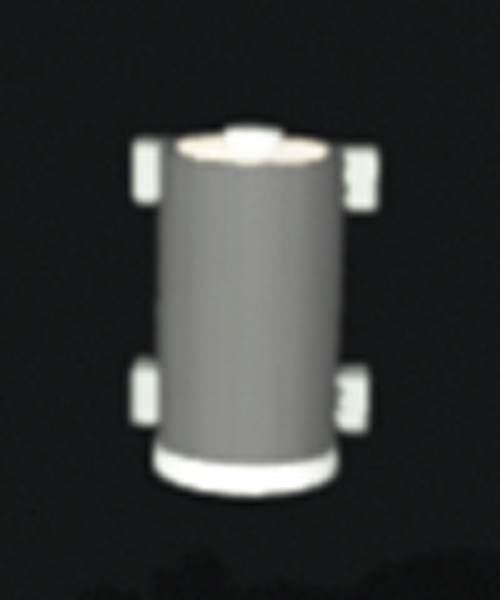

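The crop shows the dark cell in its rest. The nub end is at the top (wrist pixel about 301,155) and the plain flat end at the bottom (about 299,226), so this is the larger cell.

```bash
cat >> h.py <<'E'
from scipy.optimize import least_squares
TH=np.linspace(0,2*np.pi,24,endpoint=False); D=np.c_[np.cos(TH),np.sin(TH)]
def cyl(x,y,z,yaw,pitch=0):
    P=[]
    for a,r in((-30.5,16.5),(27.5,16.5),(27.5,5),(30.5,5)):
        t=np.linspace(0,2*np.pi,60); P.append(np.c_[a+0*t,r*np.cos(t),r*np.sin(t)])
    return Ro.from_euler("ZY",[yaw,-pitch]).apply(np.vstack(P))+[x,y,z]
def fit(cam,m,x0,z,st=None):
    c=max(cv2.findContours(m,0,1)[0],key=cv2.contourArea)[:,0,:]
    h=(c@D.T).max(0)
    f=lambda v:(np.array([px(cam,p,st) for p in cyl(v[0],v[1],z,v[2])])@D.T).max(0)-h
    r=least_squares(f,x0,x_scale=[1,1,.03],diff_step=1e-4,loss="soft_l1"); return r.x,np.sqrt(np.mean(f(r.x)**2))
E
python3 - <<'E'
from h import *
np.set_printoptions(precision=3,suppress=True)
s=read_state(); read_camera("wrist"); read_camera("top")
for cam,q in(("wrist",(188,300)),("top",(272,447))):
  for r in outline_of(cam,"cell_center"):
    m=r["pixels"].astype(np.uint8)
    if m[q]: print(cam,r["score"],m.sum(),fit(cam,m,[443,-288,-.65],20.5,s))
E
```

```text
Traceback (most recent call last):
  File "h.py", line 34, in fit
    r=least_squares(f,x0,x_scale=[1,1,.03],diff_step=1e-4,loss="soft_l1"); return r.x,np.sqrt(np.mean(f(r.x)**2))
  File "h.py", line 33, in <lambda>
    f=lambda v:(np.array([px(cam,p,st) for p in cyl(v[0],v[1],z,v[2])])@D.T).max(0)-h
                          ~~^^^^^^^^^^
  File "h.py", line 13, in px
    p=camera_params(cam);K=np.array(p["mtx"])
ValueError: time passes only in moves, steps and waits
```

```bash
sed -i 's/^from scipy.spatial/import functools\ncamera_params=functools.cache(camera_params)\nfrom scipy.spatial/' h.py
python3 - <<'E'
from h import *
np.set_printoptions(precision=3,suppress=True)
s=read_state(); read_camera("wrist"); read_camera("top")
for cam,q in(("wrist",(188,300)),("top",(272,447))):
  for r in outline_of(cam,"cell_center"):
    m=r["pixels"].astype(np.uint8)
    if m[q]: print(cam,r["score"],m.sum(),fit(cam,m,[443,-288,-.65],20.5,s))
print(s["tcp_pos"],s["eef_rot"])
E
```

```text
wrist 0.66 2616 (array([ 443.617, -288.555,   -0.651]), np.float64(0.5995556357706205))
[ 426.515 -298.292  231.314] [-2.991  0.962 -0.   ]
```

```bash
python3 -m creep '[[[1,0.24,-0.07,-0.7,0.05,0.06,-0.01],[1,0.48,-0.14,-1.4,0.09,0.12,-0.02],[1,0.72,-0.2,-2.1,0.14,0.18,-0.03],[1,0.954,-0.272,-2.83,0.182,0.238,-0.03],[1,0.954,-0.272,-2.83,0.182,0.238,-0.03],[1,0.954,-0.272,-2.83,0.182,0.238,-0.03]]]'
python3 - <<'E'
from h import *
np.set_printoptions(precision=3,suppress=True)
s=read_state(); print(s["tcp_pos"],s["joint_pos"]); print(Ro.from_rotvec(s["eef_rot"]).as_matrix())
save("wrist","w3")
print(px("wrist",np.array([443.6,-288.6,20.5]),s),px("wrist",np.array([443.6+24.2,-288.6-18.5,20.5]),s))
for k in("cell_center","cell_nub"):
    for r in place_of("wrist",k)[:3]: print(k,round(r["score"],2),np.array(r["xy"]),at("wrist",r["xy"],20.5,s))
for r in outline_of("wrist","cell_center"):
    m=r["pixels"].astype(np.uint8); print(r["score"],r["extent"],fit("wrist",m,[443,-288,-.65],20.5,s))
E
```

```text
time: 4.05
tcp_pos: [473.7, -312.0, 87.3]
eef_rot: [-2.852, 0.965, 0.435]
force: [0.5, 0.1, 1.2]
gripper_width: 85.5
[ 473.715 -311.971   87.346] [-0.348  0.574 -0.063 -0.098 -1.225  1.314]
[[ 0.758 -0.607 -0.236]
 [-0.579 -0.794  0.184]
 [-0.299 -0.003 -0.954]]
[318.855 276.188] [318.711 234.99 ]
cell_center 0.94 [507.4 235.7] [ 403.788 -390.168   20.5  ]
cell_center 0.59 [186.3 127.8] [ 553.922 -295.512   20.5  ]
cell_center 0.55 [317.8 273.6] [ 445.614 -289.352   20.5  ]
cell_nub 0.65 [240.9 160. ] [ 526.725 -304.349   20.5  ]
cell_nub 0.64 [479.8 278.6] [ 383.231 -364.589   20.5  ]
cell_nub 0.58 [320.2 235.5] [ 467.02  -307.546   20.5  ]
0.96 [101.5, 63.6, 250.9, 186.6] (array([ 555.953, -292.549,    0.394]), np.float64(2.270061073577143))
0.74 [291.7, 223.0, 350.6, 332.7] (array([ 443.37 , -288.138,   -0.664]), np.float64(0.2838659971479775))
0.73 [460.5, 176.1, 567.1, 297.5] (array([ 404.138, -390.931,   -0.831]), np.float64(1.0947835162196418))
```

```bash
python3 -m creep '[[[1,-0.12,0.09,-0.48,0,0,0],[1,-0.24,0.19,-0.95,0,0,0],[1,-0.35,0.28,-1.38,0,0,-0.01],[1,-0.35,0.28,-1.4,0,0,-0.01],[1,-0.35,0.28,-1.4,0,0,-0.01],[1,-0.35,0.28,-1.4,0,0,-0.01]]]'; python3 - <<'E'
from h import *
for i in range(3): s=read_state();print(s["tcp_pos"],s["joint_pos"],s["qd"])
E
```

```text
time: 4.85
tcp_pos: [458.3, -298.7, 22.2]
eef_rot: [-2.849, 0.978, 0.42]
force: [-0.5, 0.0, -0.7]
gripper_width: 85.4
[ 458.28305471 -298.6773489    22.18063323] [-0.33817768  0.62199439 -0.16954088 -0.11218446 -1.06034475  1.31652707] [-0.00145411  0.00811789  0.00166102 -0.00348385  0.00205658  0.00096637]
[ 458.28305471 -298.6773489    22.18063323] [-0.33817768  0.62199439 -0.16954088 -0.11218446 -1.06034475  1.31652707] [-0.00145411  0.00811789  0.00166102 -0.00348385  0.00205658  0.00096637]
[ 458.28305471 -298.6773489    22.18063323] [-0.33817768  0.62199439 -0.16954088 -0.11218446 -1.06034475  1.31652707] [-0.00145411  0.00811789  0.00166102 -0.00348385  0.00205658  0.00096637]
```

```bash
python3 -m creep '[[[1,-0.02,0.01,-0.08,0,0,0],[1,-0.02,0.01,-0.08,0,0,0],[1,-0.02,0.01,-0.08,0,0,0],[1,-0.02,0.01,-0.08,0,0,0]]]'
```

```text
time: 5.25
tcp_pos: [455.8, -297.5, 15.9]
eef_rot: [-2.847, 0.978, 0.427]
force: [-0.1, 0.4, -0.0]
gripper_width: 85.3
```

```bash
python3 -m creep '[[[1,0,0,0,0,0,0]]]'
```

```text
time: 5.35
tcp_pos: [455.8, -297.4, 15.8]
eef_rot: [-2.847, 0.978, 0.427]
force: [-0.1, 0.2, -0.4]
gripper_width: 85.9
```

```bash
python3 -m creep '[[[1,-0.01,0.01,-0.04,0,0,0],[1,-0.01,0.01,-0.04,0,0,0],[0,-0.01,0.01,-0.04,0,0,0],[0,-0.01,0.01,-0.04,0,0,0],[0,-0.01,0.01,-0.04,0,0,0],[0,-0.01,0.01,-0.04,0,0,0],[0,-0.01,0.01,-0.04,0,0,0],[0,-0.01,0.01,-0.04,0,0,0]]]';python3 -m creep '[[[0,0,0,0,0,0,0],[0,0,0,0,0,0,0],[0,0,0,0,0,0,0],[0,0,0,0,0,0,0]]]'
```

```text
time: 6.15
tcp_pos: [455.5, -297.0, 14.2]
eef_rot: [-2.847, 0.978, 0.426]
force: [0.2, 0.4, 2.2]
gripper_width: 30.7
time: 6.55
tcp_pos: [455.5, -297.1, 14.1]
eef_rot: [-2.847, 0.978, 0.426]
force: [1.6, -0.7, 3.9]
gripper_width: 30.9
```

```bash
python3 - <<'E'
from h import *
save("wrist","w4",(160,180,480,480),2)
E
```

```text
(no output)
```

View pics/w4.png

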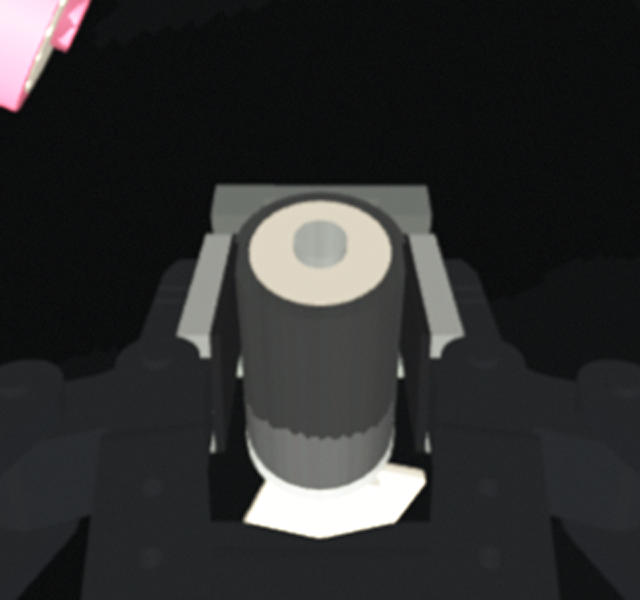

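```bash
python3 - <<'E'
from h import *
np.set_printoptions(precision=1,suppress=True)
s=read_state(); R=Ro.from_rotvec(s["eef_rot"]).as_matrix(); p=np.array(s["tcp_pos"])
for z in(0,-3,-6,-9,-12,-15,-19): print(z,px("wrist",p+R@[11,-16.5,z],s),px("wrist",p+R@[11,-24,z],s),px("wrist",p+R@[-11,-16.5,z],s))
n=np.array([np.cos(-.664),np.sin(-.664),0]);c=np.array([443.4,-288.1,20.5])
print("nub",px("wrist",c+30.5*n,s),"tool coords c,nub:",R.T@(c-p),R.T@(c+30.5*n-p))
E
```

```text
0 [277.2 290.7] [258.4 290.8] [279.  338.5]
-3 [276.4 294.2] [257.3 294.2] [278.3 342.6]
-6 [275.6 297.7] [256.1 297.7] [277.6 346.8]
-9 [274.7 301.4] [254.9 301.4] [276.8 351.2]
-12 [273.9 305.2] [253.7 305.2] [276.  355.8]
-15 [273.  309.1] [252.4 309.1] [275.2 360.5]
-19 [271.7 314.7] [250.5 314.7] [274.  367.1]
nub [319.4 298.9] tool coords c,nub: [-16.3   0.3  -1.7] [ 12.9   0.4 -10.7]
```

The picture shows the pads on the nub half, nub at crop (320,243), but the pad tips only just pass the cell's axis. I'll open and go 5 mm deeper along the tool.

```bash
python3 -m creep '[[[0.7,0,0,0,0,0,0],[0.7,0,0,0,0,0,0],[0.7,-0.024,0.018,-0.095,0,0,0],[0.7,-0.024,0.018,-0.095,0,0,0],[0.7,-0.024,0.018,-0.095,0,0,0],[0,-0.024,0.018,-0.095,0,0,0],[0,-0.024,0.018,-0.095,0,0,0],[0,-0.024,0.018,-0.095,0,0,0]]]';python3 -m creep '[[[0,0,0,0,0,0,0],[0,0,0,0,0,0,0],[0,0,0,0,0,0,0],[0,0,0,0,0,0,0]]]'; python3 -m creep '[[[0,0,0,0.1,0,0,0],[0,0,0,0.2,0,0,0],[0,0,0,0.4,0,0,0],[0,0,0,0.4,0,0,0],[0,0,0,0.4,0,0,0]]]'
```

```text
time: 7.4
tcp_pos: [454.1, -296.8, 10.7]
eef_rot: [-2.848, 0.977, 0.427]
force: [-1.5, -1.3, 6.9]
gripper_width: 31.0
time: 7.8
tcp_pos: [454.1, -296.7, 10.7]
eef_rot: [-2.848, 0.977, 0.427]
force: [-1.8, -1.3, 7.0]
gripper_width: 31.2
time: 8.3
tcp_pos: [454.3, -295.9, 29.4]
eef_rot: [-2.847, 0.978, 0.426]
force: [0.7, 0.0, -1.5]
gripper_width: 31.2
```

```bash
python3 -m creep '[[[0,0,0,0.6,-0.04,-0.05,0],[0,0,0,1.4,-0.09,-0.11,0],[0,0,0,2.2,-0.14,-0.18,0],[0,0,0,3,-0.185,-0.236,0],[0,0.2,0.3,3.4,-0.185,-0.236,0],[0,0.2,0.3,3.4,-0.185,-0.236,0]]]'
python3 -m creep '[[[0,0.4,0.5,0,0,0,-0.15],[0,0.8,1,0,0,0,-0.3],[0,1.2,1.5,0,0,0,-0.45],[0,1.6,2,0,0,0,-0.6],[0,2,2.5,0,0,0,-0.75],[0,2.4,3,0,0,0,-0.9],[0,2.8,3.5,0,0,0,-1.05],[0,3,4,0,0,0,-1.2]]]'
python3 -m creep '[[[0,0.2,0.4,0,0,0,-0.15],[0,0.4,0.8,0,0,0,-0.3],[0,0.6,1.2,0,0,0,-0.45],[0,0.8,1.6,0,0,0,-0.6],[0,1.0,2,0,0,0,-0.75],[0,1.2,2.4,0,0,0,-0.9],[0,1.5,2.5,0,0,0,-1.05],[0,1.5,2.5,0,0,0,-1.14]]]'
python3 -m creep '[[[0,0,0,0,0,0,0],[0,0,0,0,0,0,0],[0,0,0,0,0,0,0]]]'
python3 - <<'E'
from h import *
np.set_printoptions(precision=3,suppress=True)
s=read_state(); print(s["tcp_pos"],s["joint_pos"],s["gripper_width"]); print(Ro.from_rotvec(s["eef_rot"]).as_matrix())
save("wrist","w5")
for k,z in(("bay",30),("spring_disc",46.5),("scale",0)):
    for r in place_of("wrist",k)[:3]: print(k,round(r["score"],2),np.array(r["xy"]),at("wrist",r["xy"],z,s))
E
```

```text
time: 8.9
tcp_pos: [465.9, -280.5, 203.0]
eef_rot: [-2.969, 1.016, -0.015]
force: [0.4, -0.5, -0.8]
gripper_width: 30.8
time: 9.7
tcp_pos: [614.4, -80.1, 196.3]
eef_rot: [1.867, -2.525, 0.001]
force: [0.3, 0.1, -1.4]
gripper_width: 31.1
time: 10.5
tcp_pos: [689.5, 44.9, 195.5]
eef_rot: [0.214, -3.13, 0.007]
force: [-1.3, 0.0, -1.1]
gripper_width: 30.8
time: 10.8
tcp_pos: [688.6, 43.6, 198.2]
eef_rot: [0.221, -3.132, 0.006]
force: [-0.3, -0.2, -1.3]
gripper_width: 31.0
[688.553  43.568 198.18 ] [ 0.299  0.518  0.139  0.004 -1.194 -1.73 ] 31.014104459661112
[[-0.99  -0.141 -0.001]
 [-0.141  0.99  -0.004]
 [ 0.002 -0.004 -1.   ]]
bay 0.79 [297.4  78.6] [592.185  12.055  30.   ]
spring_disc 0.72 [298.6 115.3] [617.029  16.91   46.5  ]
scale 0.79 [304.   85.3] [594.903  16.023   0.   ]
```

View pics/w5.png

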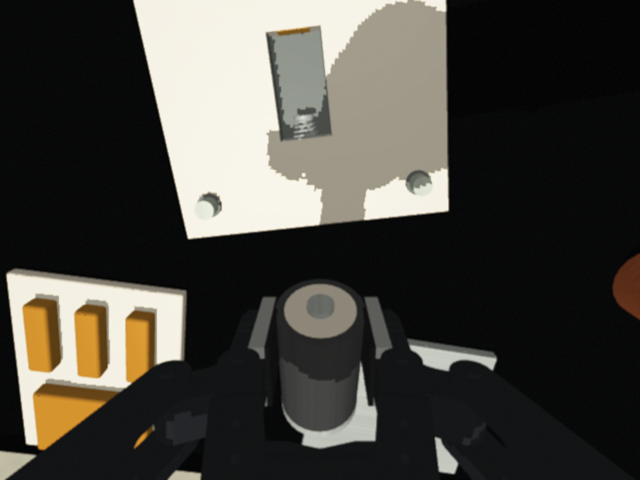

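```bash
python3 - <<'E'
from h import *
np.set_printoptions(precision=2,suppress=True)
s=read_state(); im=cv2.cvtColor(cv2.imread("pics/w5.png"),6)
uv=np.array([[267,33],[320,27],[331,134],[281,140],[189,238],[449,211]],np.float32)
r=cv2.cornerSubPix(im,uv[:,None].copy(),(4,4),(-1,-1),(3,50,.01))[:,0]; print((r-uv).tolist())
X=np.array([[-30.5,-18.5],[-30.5,18.5],[40.5,18.5],[40.5,-18.5],[105,-100],[105,100]])
for U in(uv,r):
    P=np.array([at("wrist",u,50,s)[:2] for u in U])
    f=lambda v:(X@np.array([[np.cos(v[2]),np.sin(v[2])],[-np.sin(v[2]),np.cos(v[2])]])+v[:2]-P).ravel()
    a=least_squares(f,[593,14,.25],loss="soft_l1"); print(a.x,f(a.x).reshape(-1,2).tolist())
n=s
for k in("cell_center","cell_nub"):
    for q in place_of("wrist",k)[:2]: print(k,q)
p=np.array(s["tcp_pos"]);R=Ro.from_rotvec(s["eef_rot"]).as_matrix()
for L in(0,-5,-8): print(px("wrist",p+R@[11,-16.5,L],s))
for th in(.2,.3,.4): # nub tip if axis passes tool (0,0,-11.7), grip 17 from centre
    print(th,[px("wrist",p+R@np.array([b*np.cos(th),0,-11.7-b*np.sin(th)]),s) for b in(13.5,-47.5)])
E
```

```text
[[-1.687652587890625, -0.935638427734375], [-0.282318115234375, -1.9519882202148438], [0.3592529296875, 0.2165679931640625], [-0.733062744140625, 0.7187957763671875], [-1.380889892578125, 0.7061614990234375], [-0.8348388671875, -0.6077423095703125]]
[593.33  14.89   0.25] [[-0.15301980073934374, -0.8374729990049179], [-0.941345480775567, 0.6565402306382495], [1.006261270078312, 0.9554506636607698], [1.0550982087211196, 0.09129288308751615], [-0.20833656018839974, 0.09275989368841664], [-0.429277748613913, -1.249992057271328]]
[593.18  14.28   0.25] [[0.1341134439480811, -0.3181509273367986], [0.013669186013657963, 0.3449603170066773], [0.7077830264026943, 0.11357993438497971], [0.3425060204821193, 0.006250326884359225], [-0.9972052085959149, 0.6959056005819235], [-0.3642110466084887, -1.0175629234395274]]
cell_center {'xy': [319.5, 353.8], 'score': 0.92}
cell_nub {'xy': [320.3, 300.7], 'score': 0.7}
[280.51 290.93]
[279.31 296.68]
[278.55 300.31]
0.2 [array([322.06, 302.96]), array([321.81, 411.66])]
0.3 [array([322.08, 305.51]), array([321.76, 402.04])]
0.4 [array([322.1 , 308.37]), array([321.71, 392.24])]
```

```bash
cat >> h.py <<'E'
BAY=np.array([593.2,14.5]); YAW=.25; G=[-16.3,-6.7,.30]   # cell centre x,z in tool, cell tilt when tool is vertical
def plan(th,xb,zb,g=G):
    # returns world TCP for cell tilt th, flat-end bottom edge at bay xb, height zb above floor; bay-plane (X,Z)
    k=np.array([-np.cos(th),np.sin(th)]); up=np.array([np.sin(th),np.cos(th)])
    c=np.array([xb,zb])+30.5*k+16.5*up
    p=th-g[2]; tx=np.array([-np.cos(p),np.sin(p)]); tz=np.array([-np.sin(p),-np.cos(p)])
    t=c-g[0]*tx-g[1]*tz
    return np.array([BAY[0]+t[0]*np.cos(YAW),BAY[1]+t[0]*np.sin(YAW),30+t[1]])
E
python3 - <<'E'
from h import *
np.set_printoptions(precision=3,suppress=True)
s=read_state(); R=Ro.from_rotvec(s["eef_rot"]).as_matrix(); p=np.array(s["tcp_pos"])
read_camera("wrist")
for r in outline_of("wrist","cell_center")[:2]:
    m=r["pixels"].astype(np.uint8); c=max(cv2.findContours(m,0,1)[0],key=cv2.contourArea)[:,0,:]; h=(c@D.T).max(0)
    def f(v):
        P=cyl(0,0,0,0,v[3])*[1,1,-1]+[v[0],v[1],v[2]]
        return (np.array([px("wrist",p+R@q,s) for q in P])@D.T).max(0)-h
    a=least_squares(f,[-16.3,0,-6.7,.3],x_scale=[1,1,1,.03],diff_step=1e-4,loss="soft_l1")
    print(r["score"],r["extent"],m.sum(),a.x,np.round(f(a.x),1),np.round(f([-16.3,0,-6.7,.3]),1))
for a in((.6,2,25),(.6,2,3),(.6,16,1.5),(.45,21,1.5),(.35,25.5,1.5),(.27,27,1.5)): print(a,plan(*a))
E
```

```text
0.81 [275.7, 274.5, 363.4, 436.5] 11798 [-16.526  -1.195  -4.069   0.256] [ 0.1  0.4  0.6  0.5  0.3 -0.2  0.3 -0.7 -0.3  0.4 -0.3 -1.4  0.5 -0.4
 -0.1  0.7  0.4 -0.1  0.7  0.2 -0.2 -0.9 -0.8 -0.5] [ 4.5  3.6  4.1  4.   3.7  2.8  2.7  0.8  0.3 -0.  -1.6 -3.4 -1.7 -3.8
 -4.2 -3.6 -3.8 -3.6 -2.1 -1.8 -1.2 -0.8  0.6  2.4]
(0.6, 2, 25) [562.768   6.73   84.256]
(0.6, 2, 3) [562.768   6.73   62.256]
(0.6, 16, 1.5) [576.333  10.193  60.756]
(0.45, 21, 1.5) [577.305  10.441  55.435]
(0.35, 25.5, 1.5) [579.531  11.01   51.581]
(0.27, 27, 1.5) [579.552  11.015  48.352]
```

```bash
sed -i 's/^BAY=.*/BAY=np.array([592.9,15.7]); YAW=.25; G=[-16.4,-5.5,.28]/' h.py
python3 -m creep '[[[0,-0.4,-0.1,0,-0.01,0.05,0.02],[0,-0.8,-0.2,-0.2,-0.02,0.1,0.04],[0,-1.2,-0.3,-0.4,-0.03,0.16,0.06],[0,-1.6,-0.45,-0.7,-0.04,0.21,0.08],[0,-2,-0.6,-1.1,-0.05,0.26,0.1],[0,-2.5,-0.71,-1.58,-0.062,0.314,0.108],[0,-2.5,-0.71,-1.58,-0.062,0.314,0.108],[0,-2.5,-0.71,-1.58,-0.062,0.314,0.108]]]'
python3 -m creep '[[[0,0,0,0,0,0,0],[0,0,0,0,0,0,0]]]'
python3 - <<'E'
from h import *
np.set_printoptions(precision=3,suppress=True)
s=read_state(); print(s["tcp_pos"],s["joint_pos"],s["gripper_width"]); R=Ro.from_rotvec(s["eef_rot"]).as_matrix();print(R)
print("yaw",np.arctan2(-R[1,0],-R[0,0]),"pitch",np.arcsin(R[2,0]))
for a in((.6,3,25),(.6,3,3),(.6,16,1.5),(.45,21,1.5),(.35,25.5,1.5),(.27,27,1.5)): print(a,plan(*a))
save("wrist","w6")
E
```

```text
time: 12.0
tcp_pos: [564.4, 8.4, 120.0]
eef_rot: [0.352, -2.802, 0.063]
force: [0.7, -0.0, 0.5]
gripper_width: 31.1
time: 12.2
tcp_pos: [565.4, 8.8, 121.4]
eef_rot: [0.352, -2.805, 0.062]
force: [0.6, -0.0, -1.4]
gripper_width: 30.9
[565.439   8.835 121.395] [ 0.296  0.539 -0.066 -0.011 -1.283 -1.612] 30.873355755959857
[[-0.921 -0.248 -0.3  ]
 [-0.234  0.969 -0.081]
 [ 0.311 -0.004 -0.95 ]]
yaw 0.24930487099780232 pitch 0.3163915827697595
(0.6, 3, 25) [563.684   8.24   85.778]
(0.6, 3, 3) [563.684   8.24   63.778]
(0.6, 16, 1.5) [576.28   11.456  62.278]
(0.45, 21, 1.5) [577.028  11.647  56.978]
(0.35, 25.5, 1.5) [579.105  12.178  53.119]
(0.27, 27, 1.5) [579.008  12.153  49.874]
```

View pics/w6.png

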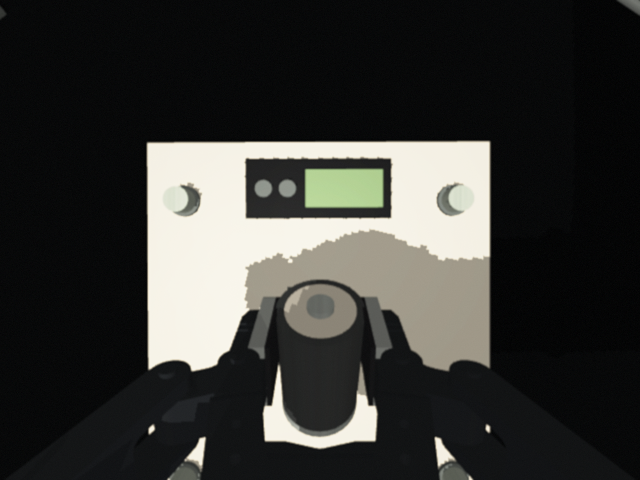

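The picture shows the deck centred under the tool (edges at columns 147 and 490, nub at 320) and the yaw aligned. Next I lower the flat end into the bay.

```bash
python3 -m creep '[[[0,-0.03,-0.01,-0.25,0,0,0],[0,-0.03,-0.01,-0.5,0,0,0],[0,-0.03,-0.01,-0.7,0,0,0],[0,-0.03,-0.01,-0.8,0,0,0],[0,-0.03,-0.01,-0.9,0,0,0],[0,-0.03,-0.01,-0.95,0,0,0],[0,-0.03,-0.01,-1,0,0,0],[0,-0.03,-0.01,-1,0,0,0]]]'
python3 -m creep '[[[0,0,0,-0.03,0,0,0],[0,0,0,-0.06,0,0,0],[0,0,0,-0.09,0,0,0],[0,0,0,-0.09,0,0,0],[0,0,0,-0.09,0,0,0]]]'
```

```text
time: 13.05
tcp_pos: [562.5, 8.0, 69.9]
eef_rot: [0.352, -2.802, 0.062]
force: [0.1, 0.7, -2.1]
gripper_width: 31.0
time: 13.55
tcp_pos: [562.5, 8.0, 65.6]
eef_rot: [0.352, -2.802, 0.062]
force: [-0.5, -0.4, -0.9]
gripper_width: 31.2
```

```bash
python3 -m creep '[[[0,0,0,-0.03,0,0,0],[0,0,0,-0.05,0,0,0],[0,0,0,-0.05,0,0,0],[0,0,0,-0.05,0,0,0]]]'
python3 -m creep '[[[0,0,0,-0.02,0,0,0],[0,0,0,-0.03,0,0,0],[0,0,0,-0.03,0,0,0],[0,0,0,-0.03,0,0,0]]]'
```

```text
time: 13.95
tcp_pos: [562.5, 8.0, 63.0]
eef_rot: [0.352, -2.802, 0.062]
force: [-0.1, 0.1, -0.9]
gripper_width: 31.2
time: 14.35
tcp_pos: [562.5, 8.0, 61.6]
eef_rot: [0.352, -2.802, 0.062]
force: [0.9, -0.2, -1.1]
gripper_width: 30.7
```

```bash
python3 -m creep '[[[0,0.05,0.013,0,0,0,0],[0,0.1,0.025,0,0,0,0],[0,0.15,0.038,0,0,0,0],[0,0.15,0.038,0,0,0,0],[0,0.15,0.038,0,0,0,0]]]'
python3 -m creep '[[[0,0.04,0.01,0,0,0,0],[0,0.08,0.02,0,0,0,0],[0,0.12,0.03,0,0,0,0],[0,0.12,0.03,0,0,0,0],[0,0.12,0.03,0,0,0,0]]]'
```

```text
time: 14.85
tcp_pos: [570.0, 9.9, 61.5]
eef_rot: [0.352, -2.801, 0.062]
force: [-0.6, -1.1, -0.8]
gripper_width: 31.2
time: 15.35
tcp_pos: [575.4, 11.3, 61.4]
eef_rot: [0.351, -2.8, 0.062]
force: [-3.2, -1.1, -0.5]
gripper_width: 30.9
```

```bash
python3 -m creep '[[[0,0.02,0.005,-0.05,0.018,-0.07,0],[0,0.036,0.008,-0.106,0.037,-0.145,0],[0,0.036,0.008,-0.106,0.037,-0.145,0],[0,0.036,0.008,-0.106,0.037,-0.145,0]]]'
python3 -m creep '[[[0,0.03,0.008,-0.04,0.012,-0.048,0],[0,0.05,0.012,-0.078,0.025,-0.097,0],[0,0.05,0.012,-0.078,0.025,-0.097,0],[0,0.05,0.012,-0.078,0.025,-0.097,0]]]'
python3 - <<'E'
from h import *
s=read_state();R=Ro.from_rotvec(s["eef_rot"]).as_matrix()
print("yaw",np.arctan2(-R[1,0],-R[0,0]),"pitch",np.arcsin(R[2,0]),s["force"])
for a in((.35,26,.6),(.3,27.5,.6),(.25,28,.6)): print(a,plan(*a))
save("wrist","w7",(200,200,440,440),2.5)
E
```

```text
time: 15.75
tcp_pos: [576.9, 11.7, 56.5]
eef_rot: [0.37, -2.948, 0.037]
force: [-3.8, -0.3, -1.4]
gripper_width: 31.4
time: 16.15
tcp_pos: [579.2, 12.2, 52.0]
eef_rot: [0.381, -3.045, 0.019]
force: [-5.1, -0.6, -1.2]
gripper_width: 31.0
yaw 0.2488929578487837 pitch 0.07360398224197333 [-5.11154479 -0.59946822 -1.18454922]
(0.35, 26, 0.6) [579.58949199  12.30126931  52.21856508]
(0.3, 27.5, 0.6) [580.0440899   12.41734722  50.20549647]
(0.25, 28, 0.6) [579.62850732  12.31123156  48.14342433]
```

View pics/w7.png

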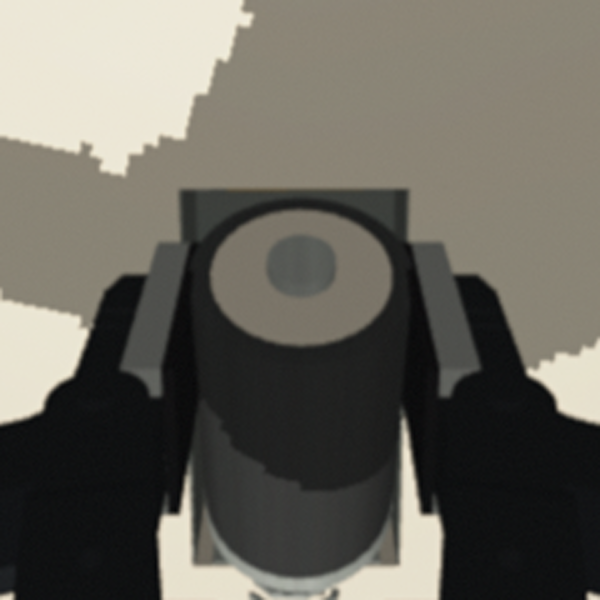

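The picture shows the cell in the pocket with the flat end on the spring and the nub clear of the contact edge. It sits about 1 mm right of centre (crop column 301 against 294), so I correct that while lowering further.

```bash
python3 -m creep '[[[0,0.007,-0.02,-0.04,0.012,-0.048,0],[0,0.013,-0.02,-0.078,0.025,-0.097,0],[0,0.013,-0.02,-0.078,0.025,-0.097,0],[0,0.013,-0.02,-0.078,0.025,-0.097,0]]]'
python3 -m creep '[[[0,-0.004,0,-0.032,0.01,-0.039,0],[0,-0.004,0,-0.032,0.01,-0.039,0],[0,-0.004,0,-0.032,0.01,-0.039,0]]]'
```

```text
time: 16.6
tcp_pos: [581.0, 11.7, 49.8]
eef_rot: [-0.387, 3.088, 0.001]
force: [-8.1, 0.5, 8.0]
gripper_width: 31.3
time: 16.9
tcp_pos: [581.6, 11.7, 49.8]
eef_rot: [-0.383, 3.046, 0.008]
force: [-9.6, 0.6, 16.3]
gripper_width: 31.0
```

```bash
python3 -m creep '[[[0,0,0,0.03,0,0,0],[0,0,0,0.06,0,0,0],[0,0,0,0.06,0,0,0],[0,0,0,0.06,0,0,0]]]'
python3 - <<'E'
from h import *
s=read_state();R=Ro.from_rotvec(s["eef_rot"]).as_matrix()
print("yaw",np.arctan2(-R[1,0],-R[0,0]),"pitch",np.arcsin(R[2,0]),s["force"],s["wrist_torque"])
save("wrist","w8",(200,200,440,440),2.5)
E
```

```text
time: 17.3
tcp_pos: [580.9, 11.5, 50.1]
eef_rot: [-0.382, 3.048, 0.008]
force: [-5.6, 0.9, 3.1]
gripper_width: 31.1
yaw 0.24936435258000994 pitch -0.06949201653010731 [-5.6196828   0.90219821  3.11392807] [0.16925928 1.78275208 0.06914985]
```

View pics/w8.png

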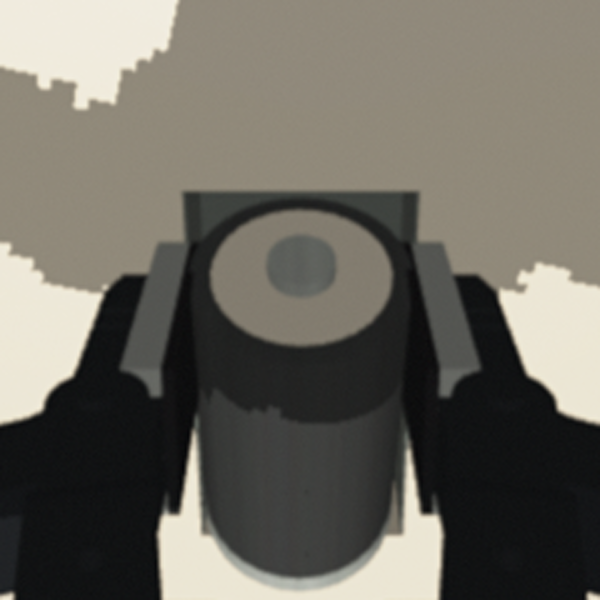

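```bash
python3 - <<'E'
from h import *
np.set_printoptions(precision=2,suppress=True)
s=read_state();R=Ro.from_rotvec(s["eef_rot"]).as_matrix();p=np.array(s["tcp_pos"])
u=np.array([np.cos(YAW),np.sin(YAW)])
for c in((183,191),(418,191)):
    X=at("wrist",(200+c[0]/2.5,200+c[1]/2.5),50,s); d=X[:2]-BAY; print("rim",X,"bay x",d@u,"y",d@[-u[1],u[0]])
for g in([-16.4,-5.5,.28],[-16.3,-6.7,.3],[-16.5,-4.07,.256]):
    ct,st=np.cos(g[2]),np.sin(g[2]); k=np.array([ct,0,-st]);dn=np.array([st,0,ct]); c=np.array([g[0],0,g[1]])
    for n,q in(("shoulder",c+27.5*k+16.5*dn),("flat bottom",c-30.5*k+16.5*dn),("nub low",c+30.5*k+5*dn)):
        X=p+R@q; print(n,(X[:2]-BAY)@u,X[2]-30)
    print("px nub",(px("wrist",p+R@(c+30.5*k),s)-200)*2.5,(px("wrist",p+R@(c+27.5*k-16.5*dn),s)-200)*2.5)
print("tip corners",[(p+R@[a,0,-5])[2] for a in(11,-11)])
E
```

```text
rim [568.19 -11.36  50.  ] bay x -30.63664878438293 y -20.109707324796226
rim [559.12  24.25  50.  ] bay x -30.614883420243974 y 16.642259124984417
shoulder -27.100958640782018 16.28042488605658
flat bottom 29.617829191655293 4.157255212477736
nub low -27.630913372326106 28.15340277545846
px nub [305.06 257.93] [305.68 361.11]
shoulder -27.48562378765607 18.07945251332591
flat bottom 28.979369022457742 4.824412218565499
nub low -27.778027592831464 29.9606548929029
px nub [305.14 264.28] [305.76 370.62]
shoulder -26.643993656858303 14.135685868548926
flat bottom 30.34939338575104 3.37712178150057
nub low -27.458721337300805 25.99252606961823
px nub [304.98 250.5 ] [305.6 349.9]
tip corners [np.float64(54.26829054378709), np.float64(55.79442702699524)]
```

```bash
python3 -m creep '[[[0,-0.03,-0.008,0,0,0,0],[0,-0.03,-0.008,0,0,0,0],[0,-0.03,-0.008,0,0,0,0]]]'
python3 -m creep '[[[0,0,0,-0.03,0,0,0],[0,0,0,-0.03,0,0,0],[0,0,0,-0.03,0,0,0]]]'
```

```text
time: 17.65
tcp_pos: [580.2, 11.3, 50.1]
eef_rot: [-0.382, 3.046, 0.009]
force: [-2.1, 0.5, 1.7]
gripper_width: 31.0
time: 17.95
tcp_pos: [580.3, 11.3, 49.9]
eef_rot: [-0.382, 3.045, 0.008]
force: [-4.5, 1.4, 8.4]
gripper_width: 31.3
```

Contact is firm at TCP z ≈ 50, which means the pad tips are on the deck. The cell's shoulder is already below the pocket rim, so I unload slightly and release.

```bash
python3 -m creep '[[[0,0,0,0.04,0,0,0],[0,0,0,0.04,0,0,0],[0.7,0,0,0.04,0,0,0],[0.7,0,0,0.04,0,0,0],[0.7,0,0,0.04,0,0,0],[0.7,0,0,0.04,0,0,0]]]'
python3 - <<'E'
from h import *
save("wrist","w9",(200,200,440,440),2.5)
E
```

```text
time: 18.55
tcp_pos: [580.0, 11.2, 50.5]
eef_rot: [-0.382, 3.046, 0.009]
force: [0.1, -0.5, -0.1]
gripper_width: 59.5
```

View pics/w9.png

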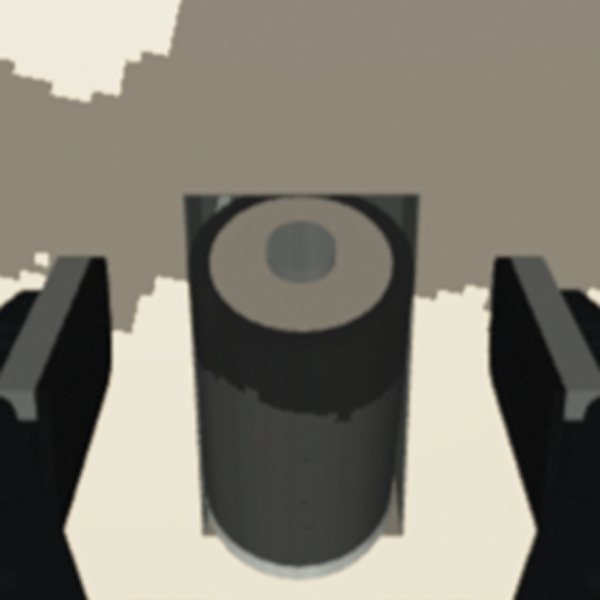

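The picture shows the cell released and held in the pocket, centred, with its shoulder at the plain contact (crop row 195) and its nub end still raised. I go up, shut the fingers and press the nub end down.

```bash
python3 -m creep '[[[0.7,0,0,0.3,0,0,0],[0.7,0,0,0.7,0,0,0],[0.7,0,0,1.2,0,0,0],[0,-0.085,-0.022,1.2,-0.017,0.068,0],[0,-0.085,-0.022,1.2,-0.017,0.068,0],[0,-0.085,-0.022,1.2,-0.017,0.068,0],[0,-0.085,-0.022,1.2,-0.017,0.068,0],[0,-0.085,-0.022,1.2,-0.017,0.068,0]]]'
python3 -m creep '[[[0,0,0,-0.2,0,0,0],[0,0,0,-0.4,0,0,0],[0,0,0,-0.6,0,0,0],[0,0,0,-0.6,0,0,0],[0,0,0,-0.6,0,0,0]]]'
```

```text
time: 19.4
tcp_pos: [574.4, 9.7, 109.7]
eef_rot: [0.39, -3.117, 0.005]
force: [0.3, 0.2, -0.7]
gripper_width: 0.1
time: 19.9
tcp_pos: [574.8, 9.8, 79.7]
eef_rot: [0.39, -3.116, 0.005]
force: [0.5, -0.1, 1.3]
gripper_width: 0.1
```

```bash
python3 -m creep '[[[0,0,0,-0.05,0,0,0],[0,0,0,-0.1,0,0,0],[0,0,0,-0.15,0,0,0],[0,0,0,-0.15,0,0,0],[0,0,0,-0.15,0,0,0]]]'
python3 -m creep '[[[0,0,0,-0.05,0,0,0],[0,0,0,-0.1,0,0,0],[0,0,0,-0.1,0,0,0],[0,0,0,-0.1,0,0,0]]]'
```

```text
time: 20.4
tcp_pos: [575.0, 9.9, 72.9]
eef_rot: [-0.39, 3.117, -0.004]
force: [0.6, 0.1, -0.1]
gripper_width: 0.1
time: 20.8
tcp_pos: [576.4, 10.0, 69.7]
eef_rot: [-0.391, 3.113, -0.005]
force: [-0.9, -0.5, 7.8]
gripper_width: 0.3
```

```bash
python3 -m creep '[[[0,0,0,-0.03,0,0,0],[0,0,0,-0.06,0,0,0],[0,0,0,-0.06,0,0,0],[0,0,0,-0.06,0,0,0]]]'
python3 -m creep '[[[0,0,0,-0.03,0,0,0],[0,0,0,-0.06,0,0,0],[0,0,0,-0.06,0,0,0],[0,0,0,-0.06,0,0,0]]]'
```

```text
time: 21.2
tcp_pos: [576.8, 9.8, 68.9]
eef_rot: [-0.393, 3.112, -0.006]
force: [-3.6, 0.2, 17.4]
gripper_width: -0.2
time: 21.6
tcp_pos: [575.7, 10.0, 62.9]
eef_rot: [-0.391, 3.115, -0.005]
force: [-2.0, 1.0, 8.4]
gripper_width: 0.0
```

```bash
python3 -m creep '[[[0,0,0,-0.03,0,0,0],[0,0,0,-0.03,0,0,0],[0,0,0,-0.03,0,0,0]]]'
python3 -m creep '[[[0,0,0,0.3,0,0,0],[0,0,0,0.8,0,0,0],[0,0.5,0.1,1.6,0,0,0],[0,1.2,0.3,2.4,0,0,0],[0,1.8,0.45,2.8,0,0,0],[0,2,0.5,2.8,0,0,0],[0,2,0.5,2.8,0,0,0],[0,2,0.5,2.8,0,0,0]]]'
python3 - <<'E'
from h import *
np.set_printoptions(precision=2,suppress=True)
s=read_state();im=read_camera("wrist"); u=np.array([np.cos(YAW),np.sin(YAW)])
for k,z in(("cell_center",46.5),("cell_nub",46.5)):
    for r in place_of("wrist",k)[:3]:
        X=at("wrist",r["xy"],z,s);d=X[:2]-BAY; print(k,r["score"],r["xy"],X,"bay",d@u,d@[-u[1],u[0]])
cv2.imwrite("pics/w10.png",cv2.resize(im[:260,180:460,::-1],None,fx=2.2,fy=2.2,interpolation=2))
E
```

```text
time: 21.9
tcp_pos: [575.7, 9.9, 62.8]
eef_rot: [-0.392, 3.115, -0.006]
force: [-4.7, -0.1, 15.4]
gripper_width: 0.1
time: 22.7
tcp_pos: [673.3, 34.6, 197.7]
eef_rot: [0.389, -3.113, 0.004]
force: [0.1, 0.1, -0.1]
gripper_width: -0.1
cell_center 0.56 [320.3, 100.3] [590.84  13.1   46.5 ] bay -2.6364004032677895 -2.013908857305528
cell_center 0.42 [317.9, 147.3] [622.66  19.35  46.5 ] bay 29.73959886576388 -3.8311408428904135
cell_nub 0.81 [317.8, 52.8] [561.69   3.97  46.5 ] bay -33.14619118286816 -3.6470090416000005
```

View pics/w10.png

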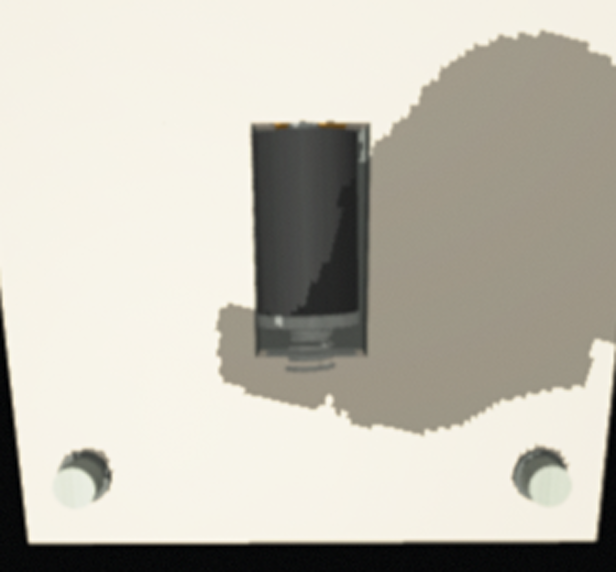

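The picture shows the cell in the bay, nub on the brass contact (310,125) and flat end on the spring disc (310,318). The nub end stopped firmly at z 62.8, against 63 expected. I now probe the height of the flat end the same way.

```bash
python3 -m creep '[[[0,-0.6,-0.15,-0.5,0,0,0],[0,-1.31,-0.326,-1,0,0,0],[0,-1.31,-0.326,-1.6,0,0,0],[0,-1.31,-0.326,-2.2,0,0,0],[0,-1.31,-0.326,-2.5,0,0,0],[0,-1.31,-0.326,-2.59,0,0,0],[0,-1.31,-0.326,-2.59,0,0,0],[0,-1.31,-0.326,-2.59,0,0,0]]]'
python3 -m creep '[[[0,0,0,-0.04,0,0,0],[0,0,0,-0.08,0,0,0],[0,0,0,-0.08,0,0,0],[0,0,0,-0.08,0,0,0]]]'
python3 -m creep '[[[0,0,0,-0.03,0,0,0],[0,0,0,-0.05,0,0,0],[0,0,0,-0.05,0,0,0],[0,0,0,-0.05,0,0,0]]]'
```

```text
time: 23.65
tcp_pos: [610.1, 18.7, 71.9]
eef_rot: [-0.391, 3.115, -0.005]
force: [0.7, -1.5, 0.3]
gripper_width: -0.2
time: 24.05
tcp_pos: [609.6, 18.6, 67.0]
eef_rot: [-0.39, 3.117, -0.004]
force: [-0.2, -0.1, -0.2]
gripper_width: -0.2
time: 24.45
tcp_pos: [609.5, 18.6, 64.3]
eef_rot: [-0.39, 3.117, -0.005]
force: [0.2, -0.4, 0.7]
gripper_width: 0.3
```

```bash
python3 -m creep '[[[0,0,0,-0.02,0,0,0],[0,0,0,-0.04,0,0,0],[0,0,0,-0.04,0,0,0],[0,0,0,-0.04,0,0,0]]]'
python3 -m creep '[[[0,0,0,-0.02,0,0,0],[0,0,0,-0.02,0,0,0],[0,0,0,-0.02,0,0,0]]]'
python3 -m creep '[[[0,0,0,0.4,0,0,0],[0,0,0,1,0,0,0],[0,0.6,0.1,2,0,0,0],[0,1.2,0.3,2.8,0,0,0],[0,1.2,0.3,2.8,0,0,0],[0,1.2,0.3,2.8,0,0,0]]]'
python3 - <<'E'
from h import *
np.set_printoptions(precision=2,suppress=True)
s=read_state();im=read_camera("wrist");print(s["force"])
cv2.imwrite("pics/w11.png",cv2.resize(im[:260,180:460,::-1],None,fx=2.2,fy=2.2,interpolation=2))
for k,z in dict(small_cell_center=17,cover=0,screwdriver=0,jar_a=0).items():
    read_camera("top")
    for r in place_of("top",k)[:2]: print(k,r["score"],at("top",r["xy"],z))
E
```

```text
time: 24.85
tcp_pos: [609.7, 18.6, 63.0]
eef_rot: [-0.391, 3.116, -0.005]
force: [-0.3, 0.9, 4.3]
gripper_width: -0.1
time: 25.15
tcp_pos: [609.8, 18.6, 62.9]
eef_rot: [-0.391, 3.116, -0.005]
force: [-2.4, -0.2, 8.9]
gripper_width: -0.3
time: 25.75
tcp_pos: [670.8, 34.2, 202.3]
eef_rot: [-0.39, 3.114, -0.003]
force: [-0.5, 0.1, -0.6]
gripper_width: -0.3
[-0.51  0.12 -0.58]
cover 0.78 [ 359.28 -220.33    0.  ]
jar_a 0.73 [ 687.2  -353.61    0.  ]
```

View pics/w11.png

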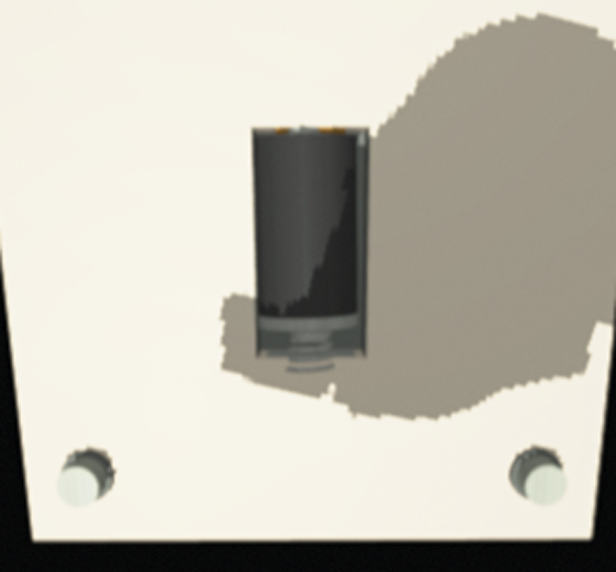

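The cell lies level: the top stopped firmly at 62.8 mm at the nub end and 62.9 mm at the flat end, with 63 expected. The nub is on the contact and the robot is clear, so I hand in.

```bash
python3 -c "
from workcell import *
print(hand_in())"
```

```text
the job is handed in; nothing more can be done
None
```

The larger cell (the dark one in the rest on the robot's right) is in the bay, and the job was handed in at about 26 s. I gripped it near the nub and lowered it tilted. The flat end went against the spring first, with about 5 N measured. I then rotated the nub end below the rim, released the cell, and pressed the nub end down with shut fingers.

**Last checks:**
- **Level:** with 63 mm expected for a fully seated cell, the top stopped firmly at 62.8 mm at the nub end and 62.9 mm at the flat end.
- **Contacts:** the last pictures, taken with the robot clear, show the nub on the brass contact and the flat end on the compressed spring.
- **Loose things:** the cover and one jar are where they were, within about 4 mm (network error). In the last top view the networks did not report the small cell, the screwdriver or the second jar, so I could not confirm those three. The arm never went near the small cell or the screwdriver.

**What went less cleanly:** while I was lowering the nub end, the pad tips probably touched the scale deck, at about 16 N. I backed off before releasing the cell. Pressing the nub end home took about 17 N before it snapped in. In the last picture the cell sits slightly to one side across the bay, within the pocket's 4 mm of play.

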